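# Wipe the broken tea off the breaking tray

### The job

Take the wiper block and wipe all six loose chunks of tea along the bamboo breaking tray and over its open end, so that they all land in the white sample tray standing there. Move the chunks only with the wiper block, never with the gripper, and leave the sample tray and everything else where it is. Then stand the wiper block upright on the counter and let go of it.

Things in the scene. Friction and masses are not known exactly. Their poses are not given: they have to be found in the camera images.
- break_tray: Fixed bamboo tea-breaking tray, 214 x 242 mm outside. Flat deck 52 mm above the counter, 190 mm wide inside the rims (own x, -95 to +95) and 230 mm long (own y, -115 to +115). A rim 12 mm thick, its top at 64 mm, runs along both long sides and the +y end; the -y end is an open bare lip. Origin on the counter under the deck's centre.
- lip (a point): Middle of the edge of the breaking tray's open lip, on the deck's surface (52 mm up); axes as the breaking tray's: -y points out over the sample tray.
- sample_tray: Loose square white tasting tray, 230 x 230 mm, 0.5 kg; walls 33 mm high, 6 mm thick, floor 6 mm thick, a 40 mm pouring notch at its far corner. It stands before the breaking tray's open end, its near (+y) wall tucked 20 to 28 mm under the lip (underside of the deck at 36 mm); axes within 0.04 rad of the breaking tray's. Origin at the centre of its underside.
- wiper: Wiper block standing upright on the counter, 0.14 to 0.28 kg, long axis = own x. From below: rubber strip 120 x 26 mm, 12 mm high; wooden back 120 x 32 mm from 12 to 30 mm; wooden grip rail 96 mm long x 24 mm wide from 30 to 76 mm, to be grasped across its 24 mm. Origin at the centre of the underside of the strip, z up.
- chunk0: One of six loose dark brown chunks of pressed tea: irregular flat blocks, 26 to 32 mm long, 19 to 27 mm wide, 12 to 15 mm high, 12 g, scattered on the deck of the breaking tray (within x = +-80 mm, y = -80 to +42 mm of its frame). Origin at the centre of its underside as it lies at the start.
- chunk1: One of six loose dark brown chunks of pressed tea: irregular flat blocks, 26 to 32 mm long, 19 to 27 mm wide, 12 to 15 mm high, 12 g, scattered on the deck of the breaking tray (within x = +-80 mm, y = -80 to +42 mm of its frame). Origin at the centre of its underside as it lies at the start.
- chunk2: One of six loose dark brown chunks of pressed tea: irregular flat blocks, 26 to 32 mm long, 19 to 27 mm wide, 12 to 15 mm high, 12 g, scattered on the deck of the breaking tray (within x = +-80 mm, y = -80 to +42 mm of its frame). Origin at the centre of its underside as it lies at the start.
- chunk3: One of six loose dark brown chunks of pressed tea: irregular flat blocks, 26 to 32 mm long, 19 to 27 mm wide, 12 to 15 mm high, 12 g, scattered on the deck of the breaking tray (within x = +-80 mm, y = -80 to +42 mm of its frame). Origin at the centre of its underside as it lies at the start.
- chunk4: One of six loose dark brown chunks of pressed tea: irregular flat blocks, 26 to 32 mm long, 19 to 27 mm wide, 12 to 15 mm high, 12 g, scattered on the deck of the breaking tray (within x = +-80 mm, y = -80 to +42 mm of its frame). Origin at the centre of its underside as it lies at the start.
- chunk5: One of six loose dark brown chunks of pressed tea: irregular flat blocks, 26 to 32 mm long, 19 to 27 mm wide, 12 to 15 mm high, 12 g, scattered on the deck of the breaking tray (within x = +-80 mm, y = -80 to +42 mm of its frame). Origin at the centre of its underside as it lies at the start.
- cup: a bystander: leave it alone. White porcelain tasting cup, 66 mm across, 66 mm high, with a side handle. Origin under its centre.
- bowl: a bystander: leave it alone. White porcelain bowl, 95 mm across, 52 mm high. Origin under its centre.
- cup_lid: a bystander: leave it alone. White porcelain cup lid with a knob, 72 mm across, 30 mm high. Origin under its centre.
- tea_knife: a bystander: leave it alone. Tea knife lying on the counter, 185 mm long, 23 mm thick, along its own x. Origin under its middle.
Things that resemble listed ones, but are neither listed nor needed, are in the scene too. Several things have the shape of the wiper; the one meant has the colours described above.

How it is judged:
By the outcome, as a careful person would: the job done as asked, in the order asked, and still so for the second after the job is handed in, with the robot touching nothing.
It also fails if it takes over 72 s, if anything falls off the work surface, if the arm or the gripper's body presses on something with over 40 N, if the wrist force passes 120 N, or if a joint passes its speed limit or range.

### The arm

A 7-joint arm with a two-finger parallel gripper is mounted at the origin on the work surface. World frame = base frame: x ahead of the robot, y to its left, z up, the work surface at z = 0. Lengths are in m, angles in rad, forces in N, time in s.
With the tool pointing down it reaches from about 0.425 to 0.825 m from the base axis. Payload 3.6 kg.
Tool frame: the origin (TCP) lies midway between the tips of the shut fingers; the grasp point (between the pads) lies 19 mm behind it; z points along the fingers, y is the line along which they close (so a half turn about z gives the same grasp; the last joint's range is limited). The gripper opens to 85 mm and grips with 20 to 120 N. Pads are 22 mm wide; open, the fingers measure 114 mm over their backs; the gripper's body (76 mm by 85 mm) begins 54 mm behind the grasp point. The pads swing forward as they close: fully open they stand 13 mm farther back than shut.
Start: joints at [-1.361, 0.615, -0.013, 1.423, 0.008, 1.103, -0.04], TCP at [0.152, 0.632, 0.192] pointing down, gripper open.
Joint ranges: [-3.12, 3.12], [-0.3, 2.06], [-1.34, 1.32], [0.26, 2.42], [-1.36, 4.5], [0.01, 1.98], [-2.84, 2.84]. Speed limits (rad/s): [2.79, 2.79, 3.14, 3.14, 3.14, 3.14, 3.14].

### API

Orientations are given as a 3x3 rotation matrix whose columns are the frame's x, y, z axes.
In Python, from bench import manip, imaging, workorder gives the robot as it stands. The module is installed in compiled form; this text tells all that it offers.
- The arm moves only by the shell command python3 -m creep 'ROWS' [FORCE]. ROWS is JSON, a list that holds one entry, the list of rows, each a list of 5 numbers: the shift along the tool's x, y, z scaled (see below), then the turn about the tool's z scaled (see below), then the gripper command: -1 is shut, 1 is fully open, values between are in proportion. A call has exactly 8 rows; each row is the pose to reach, as a shift and turn from the pose commanded when the call began, along the tool's axes at that moment; what a row does not reach only later rows make up. The controller multiplies each number of a shift by 0.15 m and each number of a turn by 90 degrees. A row lasts 1/12 s, in which the tool goes at most 41.7 mm and 7.16 degrees, less where a joint would pass 70% of its speed; a pose out of reach is approached as far as the arm can. A call with a number of a shift or a turn outside -1 to 1 is refused whole. A call with a gripper value outside its range is refused whole. The fingers move at their own pace and stop on an object; FORCE is the grip in N (left out, the last holds). Time passes only in rows, so rows that repeat a pose let the fingers close, or fill a call up. It gives the time, the measured TCP pose, the force, the opening and the grip force at its end, in the units of the state.
- manip.get_state(): the state, without advancing time (a new reading comes with each control period).
- imaging.grab_frame(name): name is "scene" or "top" or "wrist"; returns the picture (420x560x3 uint8, red, green, blue); there is no depth.
- imaging.camera_info(name): a dict with "K" (3x3 intrinsics, pixels), "extrinsics" (4x4, takes a point from camera to world coordinates); the wrist camera has in their place "T_tool_cam" (4x4, takes a point from camera to tool coordinates, whose origin is the TCP and whose axes are the flange's). Camera axes: x right, y down, z forward; pixel columns grow to the right and rows downward; lengths in m; the calibration is good to about 2 mm. A picture is of the moment at which its call begins: read the wrist's pose just before it. camera_info takes no time and is no camera call.
- workorder.close_job(): hands the job in; it is judged then, once.
The state is a dict: "time_s": time; "qpos": joint angles; "joint_vel": joint speeds; "joint_efforts": joint torques, N m; "ee_pos": TCP position; "eef_rot": TCP orientation; "ft_force": force on the tool from outside, world axes, zero at the start; "torque": the same for the moment, N m; "gripper_width": finger opening in m; "gripper_force": force on a finger pad.
Only numpy, scipy, OpenCV 4.12 (cv2) and the standard library are available. Lean on these libraries where they do the work, as an engineer would, in place of code of your own. Each camera call takes 0.05 s, during which the arm holds its last target. There are 200 camera calls.

## Working session

There is one attempt and no reset: what is moved stays moved. The work goes in short steps, Python scripts to look and compute and a shell command to move; the robot and the scene stay as the last step left them, time stands still between calls to the robot, and variables do not carry over. Pictures are saved under pics/ and viewed, at most 10 in all, crops included, and the job is handed in when it is done.

```bash
mkdir -p pics; python3 - <<'E'
from bench import manip, imaging
import cv2, numpy as np
for n in("scene","top"):
    im=imaging.grab_frame(n); cv2.imwrite(f"pics/{n}0.png",cv2.resize(im[:,:,::-1],(784,588),interpolation=cv2.INTER_CUBIC) if 1 else im)
    cv2.imwrite(f"pics/{n}0_raw.png",im[:,:,::-1])
    i=imaging.camera_info(n); print(n,np.round(i["K"],1).tolist(),np.round(i["extrinsics"],4).tolist())
print(np.round(imaging.camera_info("wrist")["T_tool_cam"],4).tolist())
s=manip.get_state(); print({k:np.round(v,3).tolist() for k,v in s.items()})
E
```

```text
scene [[394.9, 0.0, 281.0], [0.0, 394.9, 211.5], [0.0, 0.0, 1.0]] [[0.7423, 0.4264, -0.5168, 1.0097], [0.6697, -0.448, 0.5922, -0.6303], [0.021, -0.7858, -0.6182, 0.6758], [0.0, 0.0, 0.0, 1.0]]
top [[477.3, 0.0, 280.9], [0.0, 477.3, 213.3], [0.0, 0.0, 1.0]] [[-0.0038, -0.9972, 0.0742, 0.3827], [-1.0, 0.0035, -0.0036, -0.0347], [0.0033, -0.0742, -0.9972, 1.5574], [0.0, 0.0, 0.0, 1.0]]
[[0.0016, -0.9497, -0.3131, 0.0811], [1.0, 0.0015, 0.0006, -0.0003], [-0.0001, -0.3131, 0.9497, -0.1812], [0.0, 0.0, 0.0, 1.0]]
{'time_s': 0.1, 'qpos': [-1.361, 0.616, -0.013, 1.425, 0.008, 1.103, -0.04], 'joint_vel': [-0.001, -0.003, 0.001, -0.004, -0.0, -0.001, -0.001], 'joint_efforts': [0.001, -47.039, 0.26, -17.157, 0.01, 0.006, -0.0], 'ee_pos': [0.152, 0.631, 0.191], 'eef_rot': [[-0.972, 0.234, -0.001], [0.234, 0.972, -0.002], [-0.0, -0.002, -1.0]], 'ft_force': [0.192, 0.32, -0.309], 'torque': [0.004, -0.065, 0.028], 'gripper_force': 0.0, 'gripper_width': 0.086}
```

View pics/top0.png

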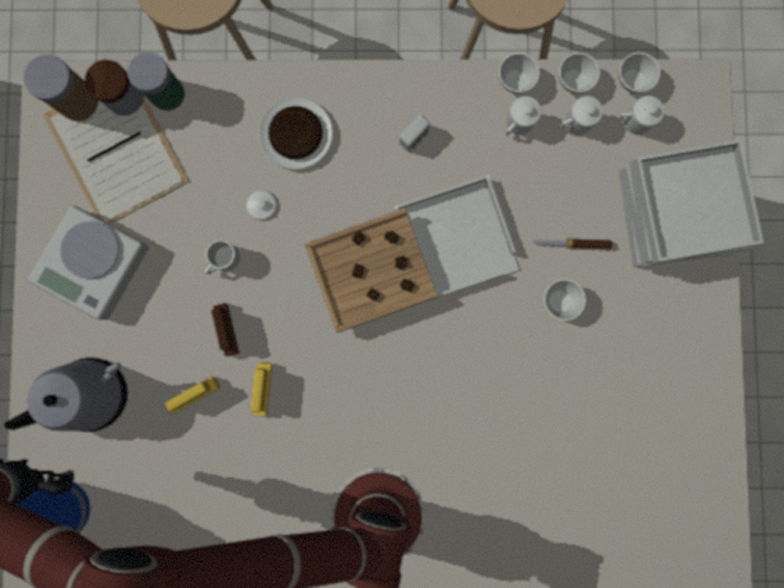

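View pics/scene0.png

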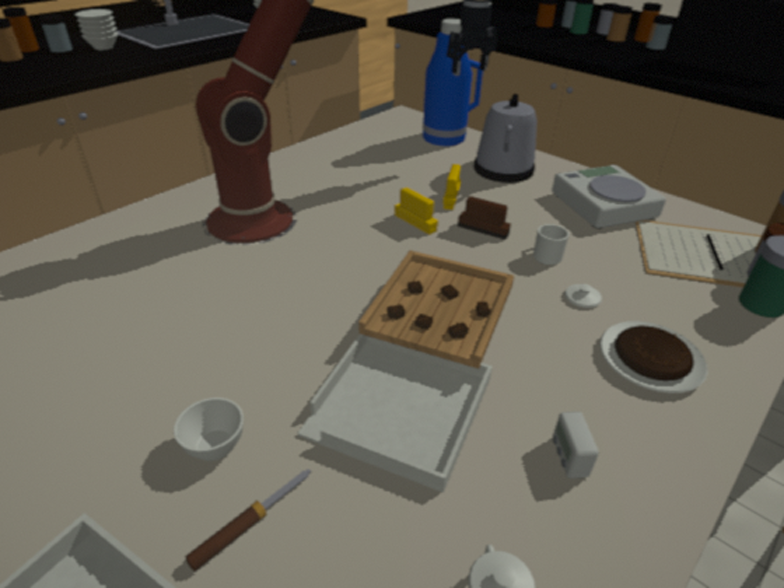

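Candidates for the wiper in the top view are the dark brown block (226,330), yellow block A (192,395) and yellow block B (261,390). The grey-white block (415,132) is a different shape. The description calls for a wooden back and rail on a rubber strip, so I choose the brown one. I'll check it in a crop and measure.

```bash
cat > h.py <<'E'
import cv2, numpy as np
from bench import manip, imaging
def cam(n):
    i=imaging.camera_info(n); K=np.array(i["K"])
    if n!="wrist": return K,np.array(i["extrinsics"])
    s=manip.get_state(); T=np.eye(4); T[:3,:3]=s["eef_rot"]; T[:3,3]=s["ee_pos"]
    return K,T@np.array(i["T_tool_cam"])
def proj(K,E,P):
    P=np.atleast_2d(P); c=(P-E[:3,3])@E[:3,:3]; u=c@K.T; return u[:,:2]/u[:,2:]
def ray(K,E,uv,z):
    uv=np.atleast_2d(uv).astype(float); d=np.c_[uv,np.ones(len(uv))]@np.linalg.inv(K).T@E[:3,:3].T
    return E[:3,3]+d*((z-E[2,3])/d[:,2])[:,None]
E
python3 - <<'E'
from h import *
im=cv2.imread("pics/top0_raw.png"); K,E=cam("top")
hsv=cv2.cvtColor(im,cv2.COLOR_BGR2HSV)
def rect(m,z,nm,k=1):
    cs=sorted(cv2.findContours(m,0,2)[0],key=cv2.contourArea)[::-1][:k]
    for c in cs:
        w=ray(K,E,c[:,0],z)[:,:2].astype(np.float32); r=cv2.minAreaRect(w); print(nm,np.round(r[0],4),np.round(np.array(r[1])*1000,1),round(r[2],1)); 
roi=np.zeros(im.shape[:2],np.uint8); roi[140:245,210:320]=255
wood=((hsv[...,1]>75)&(hsv[...,0]<30)&(hsv[...,2]>70)).astype(np.uint8)*255&roi
wood=cv2.morphologyEx(wood,cv2.MORPH_CLOSE,np.ones((13,13))); rect(wood,0.060,"tray")
dark=(hsv[...,2]<70).astype(np.uint8)*255
roi2=cv2.erode(wood,np.ones((7,7)))
ch=dark&roi2
for c in cv2.findContours(ch,0,2)[0]:
    if cv2.contourArea(c)>15: print("chunk",np.round(ray(K,E,c[:,0].mean(0),0.066)[0,:2],3),cv2.contourArea(c))
r3=np.zeros_like(roi); r3[210:260,145:175]=255
br=((hsv[...,1]>90)&(hsv[...,2]<90)).astype(np.uint8)*255&r3
for z in(0.0,0.03,0.076): rect(br,z,"wiper%g"%z)
a=cv2.resize(im[205:305,110:200],None,fx=5,fy=5,interpolation=3)
s=cv2.imread("pics/scene0_raw.png"); b=cv2.resize(s[110:180,270:390],None,fx=3,fy=3,interpolation=3)
o=np.zeros((500,450+360,3),np.uint8)[:, :800]; o[:500,:450]=a; o[:210,450:800]=b[:,:350]
m=cv2.resize(cv2.merge([br|ch,wood,br|ch])[140:260,140:310],None,fx=2,fy=2); o[215:455,455:795]=m
cv2.imwrite("pics/crop1.png",o)
E
```

```text
tray [0.5599 0.0115] [213.4 238.5] 19.7
chunk [0.504 0.003] 39.5
chunk [ 0.522 -0.068] 48.5
chunk [0.557 0.038] 53.0
chunk [ 0.579 -0.062] 55.0
chunk [ 0.636 -0.036] 51.5
chunk [0.633 0.039] 55.0
wiper0 [0.428  0.3538] [116.6  35.3] 13.7
wiper0.03 [0.4271 0.3463] [114.4  34.6] 13.7
wiper0.076 [0.4258 0.3349] [110.9  33.6] 13.7
```

View pics/crop1.png

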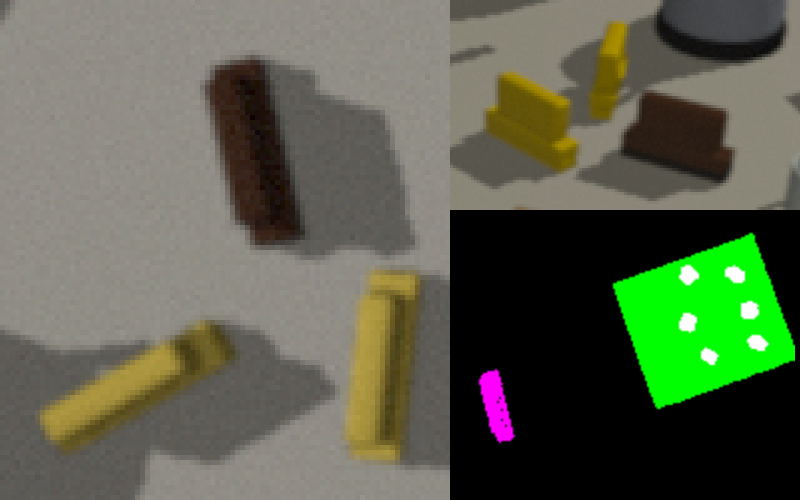

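The crop shows the brown block, at about (255,150) in the crop, with wooden back and rail on a black rubber strip: that is the wiper. The two yellow blocks are decoys. Next I'll check the obstacles (kettle, flask) near the start pose and take a wrist picture bearing on the path.

```bash
python3 - <<'E'
from h import *
K,E=cam("scene")
f=lambda u,v,z:np.round(ray(K,E,[u/1.4,v/1.4],z)[0],3)
print("flask base",f(445,137,0),"kettle base",f(505,172,0),"yellowB",f(416,222,0),"yellowA",f(452,205,0), "brown mid base",f(484,228,0))
for h in(.15,.2,.25,.3,.35): print(h,"flask",np.round(proj(K,E,[.09,.66,h])*1.4),"kettle",np.round(proj(K,E,[.29,.61,h])*1.4))
print("tcp",np.round(proj(K,E,[.152,.631,.191])*1.4), np.round(proj(*cam("top"),[.152,.631,.191])*1.4))
E
```

```text
flask base [0.022 0.728 0.   ] kettle base [0.295 0.649 0.   ] yellowB [0.292 0.267 0.   ] yellowA [0.303 0.394 0.   ] brown mid base [0.426 0.358 0.   ]
0.15 flask [[454.  99.]] kettle [[504. 123.]]
0.2 flask [[455.  81.]] kettle [[506. 103.]]
0.25 flask [[457.  62.]] kettle [[509.  83.]]
0.3 flask [[459.  43.]] kettle [[512.  62.]]
0.35 flask [[460.  22.]] kettle [[516.  40.]]
tcp [[467.  92.]] [[ 60. 465.]]
```

```bash
python3 -m creep '[[[-0.1,-0.15,-0.08,-0.05,1],[-0.2,-0.35,-0.16,-0.1,1],[-0.3,-0.55,-0.24,-0.16,1],[-0.4,-0.72,-0.33,-0.22,1],[-0.48,-0.85,-0.33,-0.28,1],[-0.48,-0.85,-0.33,-0.3,1],[-0.48,-0.85,-0.33,-0.3,1],[-0.48,-0.85,-0.33,-0.3,1]]]'
python3 - <<'E'
from h import *
s=manip.get_state(); R=s["eef_rot"]; print(np.round(R,3).tolist())
for t in([.24,.40,.24],[.425,.345,.20]): print(t,np.round((np.array(t)-s["ee_pos"])@R/.15,3))
E
```

```text
time_s: 0.77
ee_pos: [0.1918, 0.4912, 0.2415]
eef_rot: [[-0.973, -0.232, -0.001], [-0.232, 0.973, 0.0], [0.001, 0.0, -1.0]]
ft_force: [-0.8, 0.6, 0.2]
gripper_width: 0.0852
gripper_force: 0.0
[[-0.973, -0.232, -0.001], [-0.232, 0.973, 0.0], [0.001, 0.0, -1.0]]
[0.24, 0.4, 0.24] [-0.171 -0.666  0.01 ]
[0.425, 0.345, 0.2] [-1.286 -1.309  0.276]
```

```bash
python3 -m creep '[[[-0.05,-0.2,0,0,1],[-0.15,-0.4,0,0,1],[-0.3,-0.6,0,0,1],[-0.45,-0.8,0,0,1],[-0.6,-0.95,0,0,1],[-0.75,-0.95,0,0,1],[-0.75,-0.95,0,0,1],[-0.75,-0.95,0,0,1]]]' >/dev/null
python3 -m creep '[[[-0.1,-0.06,0.05,0,1],[-0.2,-0.12,0.1,0,1],[-0.3,-0.2,0.15,0,1],[-0.4,-0.3,0.2,0,1],[-0.54,-0.36,0.28,0,1],[-0.54,-0.36,0.28,0,1],[-0.54,-0.36,0.28,0,1],[-0.54,-0.36,0.28,0,1]]]'
python3 - <<'E'
from h import *
K,E=cam("wrist"); im=imaging.grab_frame("wrist")[:,:,::-1].copy(); cv2.imwrite("pics/w1_raw.png",im)
a=np.radians(13.7); u=np.array([np.cos(a),np.sin(a),0]); v=np.array([-u[1],u[0],0]); c=np.array([.427,.345,0])
for L,W,z,col in((.048,.012,.076,(0,255,0)),(.06,.016,.03,(0,0,255))):
    P=[c+sx*L*u+sy*W*v+[0,0,z] for sx,sy in((1,1),(1,-1),(-1,-1),(-1,1))]
    cv2.polylines(im,[np.int32(np.round(proj(K,E,P)))],True,col,1)
cv2.imwrite("pics/w1.png",im)
E
```

```text
time_s: 2.1
ee_pos: [0.4241, 0.3471, 0.1994]
eef_rot: [[-0.972, -0.236, -0.002], [-0.236, 0.972, 0.001], [0.002, 0.001, -1.0]]
ft_force: [-0.5, 0.5, 0.4]
gripper_width: 0.0855
gripper_force: 0.0
```

View pics/w1.png

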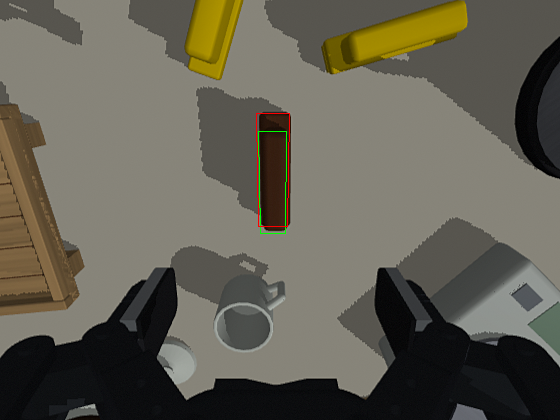

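The overlay shows the brown wiper at pixels (258–290, 112–232), a good match to the model; the cup is 40 px below its end. I'll refine the fit with the silhouette.

```bash
python3 - <<'E'
from h import *
from scipy.optimize import minimize
K,E=cam("wrist"); s=manip.get_state(); im=cv2.imread("pics/w1_raw.png"); h=cv2.cvtColor(im,cv2.COLOR_BGR2HSV)
m=(((h[...,1]>100)|(h[...,2]<45))&(h[...,2]<110)).astype(np.uint8); r=np.zeros_like(m); r[95:245,240:305]=1; m&=r
m=cv2.morphologyEx(m,2,np.ones((3,3))); print(cv2.boundingRect(m))
def hull(p):
    u=np.array([np.cos(p[2]),np.sin(p[2]),0]); v=np.array([-u[1],u[0],0]); c=np.array([p[0],p[1],0]); o=np.zeros((420*4,560*4),np.uint8)
    for L,W,a,b in((.048,.012,.03,.076),(.06,.016,.012,.03),(.06,.013,0,.012)):
        P=proj(K,E,[c+i*L*u+j*W*v+[0,0,z] for i in(1,-1) for j in(1,-1) for z in(a,b)])
        cv2.fillConvexPoly(o,cv2.convexHull(np.int32(np.round(P*4))),1)
    return o
M=cv2.resize(m,None,fx=4,fy=4,interpolation=0)
f=lambda q:float((hull([.427+q[0]/1e3,.345+q[1]/1e3,.239+q[2]/100])!=M).sum())/16
b=minimize(f,[0,0,0],method="Nelder-Mead",options=dict(initial_simplex=[[0,0,0],[4,0,0],[0,4,0],[0,0,4]],xatol=.05))
q=b.x; c=np.array([.427+q[0]/1e3,.345+q[1]/1e3,0]); print(c,np.degrees(.239+q[2]/100),b.fun,m.sum())
R=s["eef_rot"]; print("tool angle",np.degrees(np.arctan2(-R[1,0],-R[0,0])),"shift",np.round((c+[0,0,.037]-s["ee_pos"])@R/.15,3))
E
```

```text
(259, 112, 32, 119)
[0.42675251 0.3478367  0.        ] 13.97364926949596 243.8125 3507
tool angle 13.69623986811329 shift [-1.900e-02 -1.000e-03  1.085e+00]
```

```bash
python3 -m creep '[[[-0.02,0,0.1,0,1],[-0.02,0,0.25,0,1],[-0.02,0,0.4,0,1],[-0.02,0,0.55,0,1],[-0.02,0,0.7,0,1],[-0.02,0,0.75,0,1],[-0.02,0,0.75,0,1],[-0.02,0,0.75,0,1]]]' 40
python3 -m creep '[[[0,0,0.08,0,1],[0,0,0.16,0,1],[0,0,0.24,0,1],[0,0,0.3,0,1],[0,0,0.34,0,1],[0,0,0.34,0,1],[0,0,0.34,0,1],[0,0,0.34,0,1]]]'
```

```text
time_s: 2.82
ee_pos: [0.4287, 0.3471, 0.0879]
eef_rot: [[-0.972, -0.235, 0.0], [-0.235, 0.972, 0.001], [-0.001, 0.001, -1.0]]
ft_force: [0.1, 0.4, 0.5]
gripper_width: 0.0854
gripper_force: 0.0
time_s: 3.48
ee_pos: [0.4295, 0.3465, 0.0369]
eef_rot: [[-0.972, -0.233, 0.001], [-0.233, 0.972, 0.001], [-0.001, 0.001, -1.0]]
ft_force: [-0.8, -0.5, 0.4]
gripper_width: 0.0854
gripper_force: 0.0
```

```bash
python3 -m creep '[[[0,0,0,0,0.5],[0,0,0,0,0.2],[0,0,0,0,0],[0,0,0,0,-0.2],[0,0,0,0,-0.5],[0,0,0,0,-1],[0,0,0,0,-1],[0,0,0,0,-1]]]' 60
python3 -m creep '[[[0,0,0,0,-1],[0,0,0,0,-1],[0,0,-0.1,0,-1],[0,0,-0.2,0,-1],[0,0,-0.35,0,-1],[0,0,-0.5,0,-1],[0,0,-0.65,0,-1],[0,0,-0.65,0,-1]]]'
python3 - <<'E'
from h import *
cv2.imwrite("pics/w2.png",imaging.grab_frame("wrist")[:,:,::-1])
E
```

```text
time_s: 4.15
ee_pos: [0.4291, 0.3491, 0.0387]
eef_rot: [[-0.972, -0.235, 0.002], [-0.235, 0.972, 0.005], [-0.003, 0.005, -1.0]]
ft_force: [-1.3, 1.2, 6.9]
gripper_width: 0.0004
gripper_force: 3.6
time_s: 4.82
ee_pos: [0.4315, 0.3481, 0.1381]
eef_rot: [[-0.972, -0.233, 0.007], [-0.233, 0.972, 0.006], [-0.008, 0.004, -1.0]]
ft_force: [0.8, 0.7, 0.9]
gripper_width: -0.0
gripper_force: 0.0
```

View pics/w2.png

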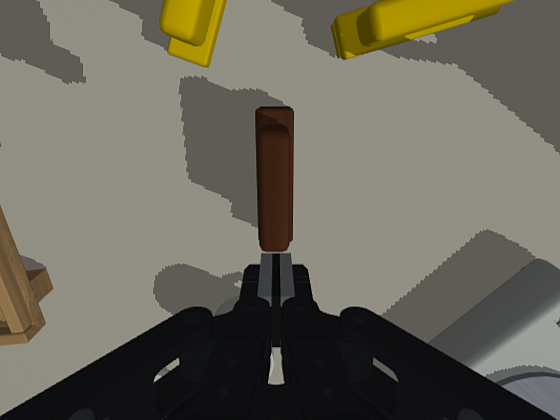

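The fingers are shut on nothing (pixel 277,265), and the wiper still stands at (255–293, 107–250). I'll measure where it is now relative to the TCP before trying again.

```bash
cat > fit.py <<'E'
from h import *
from scipy.optimize import minimize
def hull(K,E,p):
    u=np.array([np.cos(p[2]),np.sin(p[2]),0]); v=np.array([-u[1],u[0],0]); c=np.array([p[0],p[1],p[3] if len(p)>3 else 0]); H=[]
    for L,W,a,b in((.048,.012,.03,.076),(.06,.016,.012,.03),(.06,.013,0,.012)):
        P=proj(K,E,[c+i*L*u+j*W*v+[0,0,z] for i in(1,-1) for j in(1,-1) for z in(a,b)])
        H.append(cv2.convexHull(np.float32(P)))
    return H
def fit(im,K,E,roi,p0):
    h=cv2.cvtColor(im,cv2.COLOR_BGR2HSV); m=((h[...,1]>100)&(h[...,2]<140)&((h[...,0]<15)|(h[...,0]>170))).astype(np.uint8); r=np.zeros_like(m); x0,y0,x1,y1=roi; r[y0:y1,x0:x1]=1; m&=r
    M=cv2.resize(m,None,fx=4,fy=4,interpolation=0)
    def f(q):
        o=np.zeros_like(M)
        for H in hull(K,E,[p0[0]+q[0]/1e3,p0[1]+q[1]/1e3,p0[2]+q[2]/100]): cv2.fillConvexPoly(o,np.int32(np.round(H*4)),1)
        return float((o[y0*4:y1*4,x0*4:x1*4]!=M[y0*4:y1*4,x0*4:x1*4]).sum())/16
    b=minimize(f,[0,0,0],method="Nelder-Mead",options=dict(initial_simplex=[[0,0,0],[6,0,0],[0,6,0],[0,0,6]],xatol=.05))
    q=b.x; return [p0[0]+q[0]/1e3,p0[1]+q[1]/1e3,p0[2]+q[2]/100],b.fun,m.sum(),cv2.boundingRect(m)
E
python3 - <<'E'
from fit import *
K,E=cam("wrist"); im=cv2.imread("pics/w2.png"); p=fit(im,K,E,(235,90,315,245),[.427,.348,.24]); print(p, K[0,0])
s=manip.get_state(); print(s["ee_pos"],s["gripper_width"])
for H in hull(K,E,p[0]): cv2.polylines(im,[np.int32(np.round(H))],True,(0,255,0),1)
for d in (0,-.019): 
    P=s["ee_pos"]+s["eef_rot"]@np.array([0,0,d]); cv2.circle(im,tuple(int(x) for x in proj(K,E,P)[0]),4,(255,0,255),1)
a=cv2.resize(im[85:285,200:360],None,fx=3,fy=3)
b=cv2.cvtColor(imaging.grab_frame("scene"),4); cv2.imwrite("pics/s2_raw.png",b); b=cv2.resize(b[85:185,280:380],None,fx=3,fy=3,interpolation=3)
o=np.zeros((600,780,3),np.uint8); o[:,:480]=a; o[:300,480:]=b; cv2.imwrite("pics/w2c.png",o)
E
```

```text
([np.float64(0.426471824527774), np.float64(0.346017021850158), np.float64(0.2440862332583261)], np.float64(256.25), np.uint64(4935), (256, 107, 38, 138)) 346.2419838814987
[0.43040949 0.34712917 0.13592604] -0.0001913390780156696
```

View pics/w2c.png

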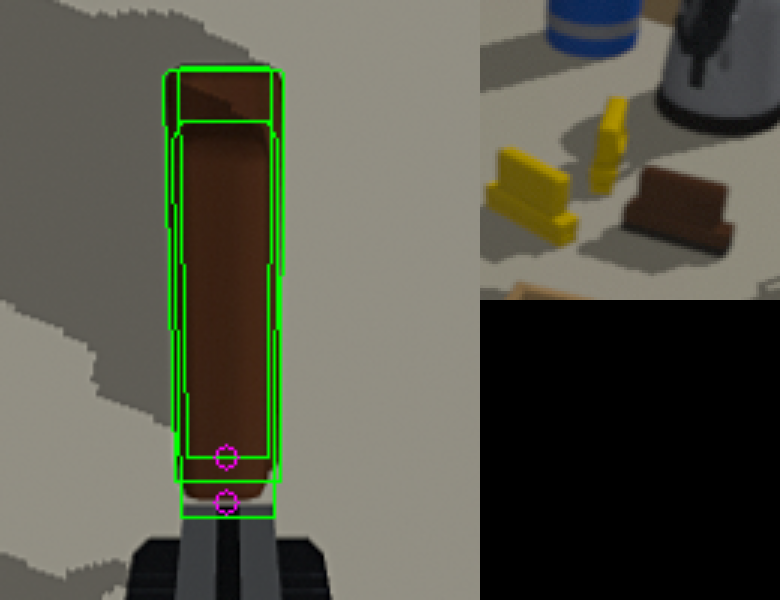

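```bash
python3 - <<'E'
from fit import *
K,E=cam("scene"); s=manip.get_state()
crop=lambda P:np.round((proj(K,E,P)-[280,85])*3+[480,0])
e=np.array(s["ee_pos"])
for dz in(0,.02,.04,.06): print(dz,crop(e+[0,0,dz]))
c=np.array([.4265,.346,0]); u=np.array([.971,.241,0])
print("rail top ends",crop(c+.048*u+[0,0,.076]),crop(c-.048*u+[0,0,.076]),"base ends",crop(c+.06*u),crop(c-.06*u))
im=cv2.imread("pics/w2.png"); K,E=cam("wrist"); print(proj(K,E,e),K.tolist())
im=cv2.imread("pics/s2_raw.png"); b=cv2.resize(im[60:190,270:400],None,fx=4,fy=4,interpolation=3); cv2.imwrite("pics/s2c.png",b)
E
```

```text
0 [[690. 126.]]
0.02 [[692. 108.]]
0.04 [[695.  90.]]
0.06 [[697.  71.]]
rail top ends [[724. 187.]] [[638. 165.]] base ends [[724. 253.]] [[621. 224.]]
[[275.43222593 237.4759602 ]] [[346.2419838814987, 0.0, 275.6264186843785], [0.0, 346.2419838814987, 201.85772186390585], [0.0, 0.0, 1.0]]
```

View pics/s2c.png

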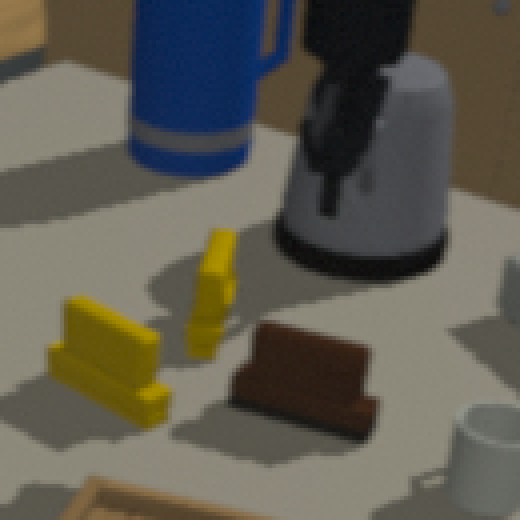

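The scene view puts the real fingertips at crop (328,215), about 40 mm above the reported TCP. The wrist view agrees, and so does the 6.9 N contact on the 76 mm rail top, which gives about 37 mm. So the real fingertips sit about 37 mm behind the nominal TCP. I'll allow for this and grasp with TCP z at about 0.

```bash
python3 -m creep '[[[0.03,0,0,0,1],[0.03,0,0,0,1],[0.03,0,0,0,1],[0.03,0,0,0,1],[0.03,0,0.1,0,1],[0.03,0,0.2,0,1],[0.03,0,0.3,0,1],[0.03,0,0.3,0,1]]]' 
python3 -m creep '[[[0,0,0.1,0,1],[0,0,0.2,0,1],[0,0,0.3,0,1],[0,0,0.4,0,1],[0,0,0.47,0,1],[0,0,0.53,0,1],[0,0,0.57,0,1],[0,0,0.57,0,1]]]'
```

```text
time_s: 5.58
ee_pos: [0.4227, 0.3432, 0.0856]
eef_rot: [[-0.972, -0.233, -0.005], [-0.233, 0.972, -0.004], [0.006, -0.003, -1.0]]
ft_force: [-0.7, 0.2, -0.8]
gripper_width: 0.0857
gripper_force: 0.0
time_s: 6.25
ee_pos: [0.4241, 0.3445, 0.0022]
eef_rot: [[-0.972, -0.233, -0.001], [-0.233, 0.972, -0.001], [0.002, -0.001, -1.0]]
ft_force: [-0.0, 0.2, -0.9]
gripper_width: 0.0852
gripper_force: 0.0
```

```bash
python3 -m creep '[[[0,0,0,0,0.2],[0,0,0,0,0],[0,0,0,0,-0.2],[0,0,0,0,-0.4],[0,0,0,0,-1],[0,0,0,0,-1],[0,0,0,0,-1],[0,0,0,0,-1]]]' 70
```

```text
time_s: 6.92
ee_pos: [0.4248, 0.3452, 0.0036]
eef_rot: [[-0.972, -0.233, 0.001], [-0.233, 0.972, 0.001], [-0.001, 0.0, -1.0]]
ft_force: [0.1, 0.3, 3.3]
gripper_width: 0.0232
gripper_force: 68.6
```

```bash
python3 -m creep '[[[0,0,-0.05,0,-1],[0,0,-0.15,0,-1],[0,0,-0.3,0,-1],[0,0,-0.45,0,-1],[0,0,-0.6,0,-1],[0,0,-0.75,0,-1],[0,0,-0.87,0,-1],[0,0,-0.87,0,-1]]]'
python3 - <<'E'
from fit import *
s=manip.get_state(); R=np.array(s["eef_rot"]); e=np.array(s["ee_pos"]); print(e,s["gripper_width"],s["ft_force"])
K,E=cam("wrist"); im=imaging.grab_frame("wrist")[:,:,::-1].copy(); cv2.imwrite("pics/w3_raw.png",im)
u=np.array([.972,.235,0]); 
for H in hull(K,E,[.4248,.3452,.237,e[2]-.0036]): cv2.polylines(im,[np.int32(np.round(H))],True,(0,255,0),1)
cv2.imwrite("pics/w3.png",im)
# tray lanes
o=np.array([.562,.006,0]); a=np.radians(19.7); tx=np.array([np.cos(a),np.sin(a),0]); ty=np.array([-tx[1],tx[0],0])
d=o-.032*tx+.09*ty; print("start lane A",d, np.round((d-e)@R/.15,3))
E
```

```text
time_s: 7.58
ee_pos: [0.4266, 0.3465, 0.1374]
eef_rot: [[-0.972, -0.233, 0.006], [-0.233, 0.972, 0.005], [-0.007, 0.003, -1.0]]
ft_force: [0.4, 0.6, -1.7]
gripper_width: 0.0233
gripper_force: 68.7
[0.42656642 0.34647123 0.13736478] 0.023313561526529608 [ 0.43552735  0.56692971 -1.68853848]
start lane A [0.50153437 0.0799453  0.        ] [-0.066 -1.848  0.91 ]
```

View pics/w3.png

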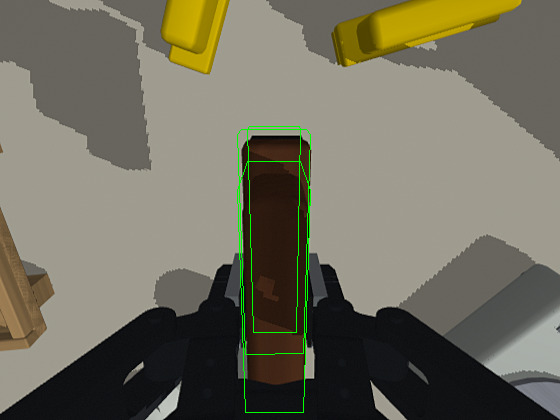

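The wiper is held upright in the fingers at pixels (240–311, 135–385). I'll carry it over the back of the tray.

```bash
python3 -m creep '[[[0,-0.1,0,0,-1],[-0.01,-0.23,0,0,-1],[-0.01,-0.37,0,0,-1],[-0.02,-0.51,0,0,-1],[-0.02,-0.65,0,0,-1],[-0.03,-0.79,0,0,-1],[-0.03,-0.9,0,0,-1],[-0.03,-0.95,0,0,-1]]]' >/dev/null
python3 -m creep '[[[-0.01,-0.12,0,0,-1],[-0.01,-0.26,0,-0.02,-1],[-0.02,-0.4,0,-0.04,-1],[-0.03,-0.54,0,-0.06,-1],[-0.03,-0.68,0,-0.069,-1],[-0.035,-0.8,0,-0.069,-1],[-0.035,-0.895,0,-0.069,-1],[-0.035,-0.895,0,-0.069,-1]]]'
cat > tray.py <<'E'
from fit import *
o=np.array([.562,.006,0]); a=np.radians(19.7); tx=np.array([np.cos(a),np.sin(a),0]); ty=np.array([-tx[1],tx[0],0])
def rep(*goals):
    s=manip.get_state(); R=np.array(s["eef_rot"]); e=np.array(s["ee_pos"])
    print("tray x,y of TCP mm",np.round(1e3*(e-o)@np.c_[tx,ty],1),"z",e[2].round(4),"ang",np.degrees(np.arctan2(-R[1,0],-R[0,0])).round(2),"F",np.round(s["ft_force"],1),"w",round(s["gripper_width"],4))
    for x,y,z in goals: t=o+x*tx+y*ty+[0,0,z]; print((x,y,z),np.round((t-e)@R/.15,3))
E
python3 - <<'E'
from tray import *
K,E=cam("wrist"); cv2.imwrite("pics/w4_raw.png",imaging.grab_frame("wrist")[:,:,::-1]); rep((-.033,.09,.057),(-.033,-.12,.057))
K,E=cam("top"); im=imaging.grab_frame("top"); cv2.imwrite("pics/t4.png",im[:,:,::-1])
E
```

```text
time_s: 8.97
ee_pos: [0.4985, 0.0743, 0.1325]
eef_rot: [[-0.943, -0.332, -0.002], [-0.332, 0.943, -0.003], [0.003, -0.002, -1.0]]
ft_force: [0.4, -0.4, -2.1]
gripper_width: 0.0234
gripper_force: 68.8
tray x,y of TCP mm [-36.3  88.3] z 0.1326 ang 19.54 F [-0.3 -0.  -1.6] w 0.0231
(-0.033, 0.09, 0.057) [-0.023  0.011  0.504]
(-0.033, -0.12, 0.057) [-0.027 -1.389  0.504]
```

```bash
python3 -m creep '[[[-0.02,0.01,0.08,0,-1],[-0.02,0.01,0.18,0,-1],[-0.02,0.01,0.28,0,-1],[-0.02,0.01,0.36,0,-1],[-0.02,0.01,0.42,0,-1],[-0.02,0.01,0.45,0,-1],[-0.02,0.01,0.47,0,-1],[-0.02,0.01,0.47,0,-1]]]'
python3 -c "
from tray import *
rep((-.033,.09,.057))"
```

```text
time_s: 9.73
ee_pos: [0.5007, 0.0812, 0.0628]
eef_rot: [[-0.941, -0.338, -0.001], [-0.338, 0.941, 0.0], [0.001, 0.0, -1.0]]
ft_force: [0.5, 0.5, -1.3]
gripper_width: 0.0234
gripper_force: 68.9
tray x,y of TCP mm [-32.4  91.5] z 0.0628 ang 19.76 F [ 0.5  0.5 -1.3] w 0.0234
(-0.033, 0.09, 0.057) [ 0.004 -0.01   0.038]
```

```bash
python3 -m creep '[[[0,0,0.02,0,-1],[0,0,0.033,0,-1],[0,0,0.033,0,-1],[0,0,0.033,0,-1],[0,-0.02,0.033,0,-1],[0,-0.05,0.033,0,-1],[0,-0.09,0.033,0,-1],[0,-0.14,0.033,0,-1]]]'
```

```text
time_s: 10.4
ee_pos: [0.5083, 0.0602, 0.0583]
eef_rot: [[-0.941, -0.337, 0.0], [-0.337, 0.941, -0.0], [-0.0, -0.0, -1.0]]
ft_force: [0.5, -0.4, -1.7]
gripper_width: 0.023
gripper_force: 68.9
```

```bash
python3 -m creep '[[[0,-0.06,0.005,0,-1],[0,-0.12,0.007,0,-1],[0,-0.18,0.007,0,-1],[0,-0.24,0.007,0,-1],[0,-0.3,0.007,0,-1],[0,-0.36,0.007,0,-1],[0,-0.42,0.007,0,-1],[0,-0.48,0.007,0,-1]]]'
python3 -m creep '[[[0,-0.06,0,0,-1],[0,-0.12,0,0,-1],[0,-0.18,0,0,-1],[0,-0.24,0,0,-1],[0,-0.3,0,0,-1],[0,-0.36,0,0,-1],[0,-0.42,0,0,-1],[0,-0.48,0,0,-1]]]'
python3 -c "
from tray import *
rep((-.033,-.12,.057))"
```

```text
time_s: 11.07
ee_pos: [0.5326, -0.008, 0.0571]
eef_rot: [[-0.942, -0.337, -0.0], [-0.337, 0.942, -0.0], [0.0, 0.0, -1.0]]
ft_force: [0.3, 0.6, -2.4]
gripper_width: 0.023
gripper_force: 68.8
time_s: 11.73
ee_pos: [0.5568, -0.0757, 0.0571]
eef_rot: [[-0.941, -0.337, -0.0], [-0.337, 0.941, -0.0], [0.0, -0.0, -1.0]]
ft_force: [-0.0, 0.3, -1.8]
gripper_width: 0.0233
gripper_force: 68.8
tray x,y of TCP mm [-32.4 -75.2] z 0.0571 ang 19.71 F [-0.   0.3 -1.8] w 0.0233
(-0.033, -0.12, 0.057) [ 0.004 -0.299  0.001]
```

```bash
python3 -m creep '[[[0,-0.06,0,0,-1],[0,-0.12,0,0,-1],[0,-0.18,0,0,-1],[0,-0.24,0,0,-1],[0,-0.29,0,0,-1],[0,-0.33,0,0,-1],[0,-0.33,0,0,-1],[0,-0.33,0,0,-1]]]'
python3 -m creep '[[[0,0,-0.1,0,-1],[0,0,-0.25,0,-1],[0,0,-0.4,0,-1],[0,0.15,-0.45,0,-1],[0,0.35,-0.45,0,-1],[0,0.6,-0.45,0,-1],[0,0.85,-0.45,0,-1],[0,0.95,-0.45,0,-1]]]'
python3 - <<'E'
from tray import *
im=cv2.cvtColor(imaging.grab_frame("scene"),4); b=imaging.grab_frame("top")[:,:,::-1]
cv2.imwrite("pics/st5.png",np.hstack([cv2.resize(im[160:350,190:390],(420,399),interpolation=3),cv2.resize(b[110:250,200:380],(380,296),interpolation=3)[:, :].repeat(1,0) if 0 else cv2.copyMakeBorder(cv2.resize(b[110:250,200:380],(380,296),interpolation=3),0,103,0,0,0)]))
rep((.03,.09,.105),(.03,.09,.057))
E
```

```text
time_s: 12.4
ee_pos: [0.5732, -0.1216, 0.057]
eef_rot: [[-0.942, -0.337, -0.0], [-0.337, 0.942, 0.0], [0.0, 0.0, -1.0]]
ft_force: [0.6, 0.4, -0.6]
gripper_width: 0.0233
gripper_force: 68.8
time_s: 13.07
ee_pos: [0.5224, 0.0206, 0.1248]
eef_rot: [[-0.938, -0.346, -0.002], [-0.346, 0.938, 0.005], [0.001, 0.005, -1.0]]
ft_force: [-0.6, 0.7, -2.0]
gripper_width: 0.0234
gripper_force: 68.8
tray x,y of TCP mm [-32.   25.1] z 0.1249 ang 20.26 F [ 0.7  0.  -1.2] w 0.0231
(0.03, 0.09, 0.105) [-0.417  0.428  0.134]
(0.03, 0.09, 0.057) [-0.418  0.427  0.454]
```

View pics/st5.png

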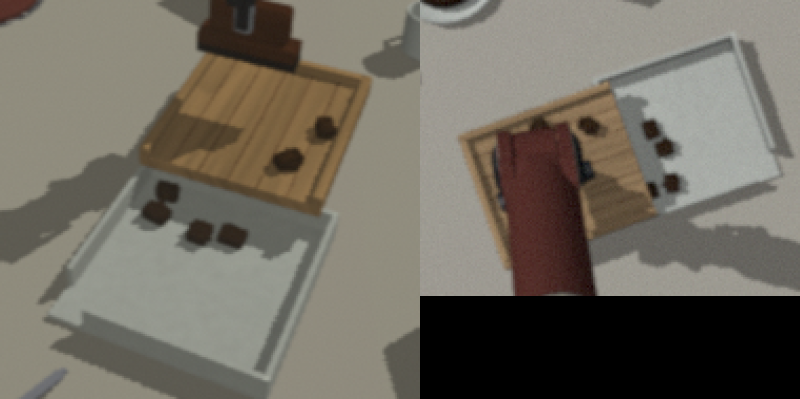

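The picture shows four chunks in the sample tray (left half: 157,210; 167,190; 200,232; 232,235) and two left on the deck along the +x side (287,160; 325,128). The second lane comes next.

```bash
python3 -m creep '[[[-0.1,0.1,0,0,-1],[-0.2,0.2,0,0,-1],[-0.3,0.3,0,0,-1],[-0.4,0.4,0.05,0,-1],[-0.42,0.43,0.12,0,-1],[-0.42,0.43,0.2,0,-1],[-0.42,0.43,0.28,0,-1],[-0.42,0.43,0.28,0,-1]]]'
python3 -c "
from tray import *
rep((.03,.09,.057),(.03,-.12,.057))"
```

```text
time_s: 13.83
ee_pos: [0.5602, 0.0929, 0.0797]
eef_rot: [[-0.942, -0.336, -0.007], [-0.336, 0.942, -0.002], [0.007, -0.0, -1.0]]
ft_force: [-0.2, -0.8, -2.2]
gripper_width: 0.0233
gripper_force: 69.0
tray x,y of TCP mm [27.6 82.4] z 0.0797 ang 19.66 F [-0.2 -0.8 -2.2] w 0.0233
(0.03, 0.09, 0.057) [-0.017  0.051  0.151]
(0.03, -0.12, 0.057) [-0.018 -1.349  0.151]
```

```bash
python3 -m creep '[[[0,0,0.04,0,-1],[0,0,0.08,0,-1],[0,0,0.11,0,-1],[0,0,0.13,0,-1],[0,0,0.13,0,-1],[0,0,0.13,0,-1],[0,0,0.13,0,-1],[0,0,0.13,0,-1]]]'
python3 -c "
from tray import *
rep((.03,.09,.057),(.03,-.12,.057))"
```

```text
time_s: 14.5
ee_pos: [0.5631, 0.0948, 0.0635]
eef_rot: [[-0.941, -0.337, 0.001], [-0.337, 0.941, 0.0], [-0.001, -0.0, -1.0]]
ft_force: [-0.1, -0.2, -2.1]
gripper_width: 0.0233
gripper_force: 69.0
tray x,y of TCP mm [31.  83.2] z 0.0635 ang 19.71 F [-0.1 -0.2 -2.1] w 0.0233
(0.03, 0.09, 0.057) [0.007 0.045 0.043]
(0.03, -0.12, 0.057) [ 0.007 -1.355  0.043]
```

```bash
python3 -m creep '[[[0.007,0,0.02,0,-1],[0.007,0,0.043,0,-1],[0.007,-0.03,0.043,0,-1],[0.007,-0.08,0.043,0,-1],[0.007,-0.14,0.043,0,-1],[0.007,-0.2,0.043,0,-1],[0.007,-0.26,0.043,0,-1],[0.007,-0.32,0.043,0,-1]]]'
python3 -m creep '[[[0,-0.06,0,0,-1],[0,-0.12,0,0,-1],[0,-0.18,0,0,-1],[0,-0.24,0,0,-1],[0,-0.3,0,0,-1],[0,-0.36,0,0,-1],[0,-0.42,0,0,-1],[0,-0.48,0,0,-1]]]'
python3 -c "
from tray import *
rep((.03,-.122,.057))"
```

```text
time_s: 15.17
ee_pos: [0.5785, 0.0474, 0.0567]
eef_rot: [[-0.942, -0.336, 0.0], [-0.336, 0.942, -0.0], [-0.0, -0.001, -1.0]]
ft_force: [0.2, 0.5, -1.5]
gripper_width: 0.0227
gripper_force: 69.0
time_s: 15.83
ee_pos: [0.6026, -0.0195, 0.0566]
eef_rot: [[-0.941, -0.337, -0.0], [-0.337, 0.941, -0.0], [0.0, -0.0, -1.0]]
ft_force: [0.0, 0.7, -2.0]
gripper_width: 0.0234
gripper_force: 69.0
tray x,y of TCP mm [ 29.6 -37.7] z 0.0566 ang 19.7 F [ 0.   0.7 -2. ] w 0.0234
(0.03, -0.122, 0.057) [-0.003 -0.562 -0.003]
```

```bash
python3 -m creep '[[[0,-0.06,0,0,-1],[0,-0.12,0,0,-1],[0,-0.18,0,0,-1],[0,-0.24,0,0,-1],[0,-0.3,0,0,-1],[0,-0.36,0,0,-1],[0,-0.42,0,0,-1],[0,-0.48,0,0,-1]]]' >/dev/null
python3 -m creep '[[[0,-0.04,0,0,-1],[0,-0.07,0,0,-1],[0,-0.1,0,0,-1],[0,-0.1,0,0,-1],[0,-0.1,-0.1,0,-1],[0,-0.1,-0.25,0,-1],[0,-0.1,-0.4,0,-1],[0,-0.1,-0.45,0,-1]]]'
python3 -m creep '[[[0,0.1,0,0,-1],[0.05,0.3,0,0,-1],[0.15,0.5,0,0,-1],[0.25,0.7,0,0,-1],[0.35,0.9,0,0,-1],[0.35,0.95,0,0,-1],[0.35,0.95,0,0,-1],[0.35,0.95,0,0,-1]]]'
python3 - <<'E'
from tray import *
im=cv2.cvtColor(imaging.grab_frame("scene"),4);cv2.imwrite("pics/s6.png",im)
K,E=cam("scene"); dk=(im.max(2)<65).astype(np.uint8)*255
def count(z,x0,x1,y0,y1):
    P=[o+x*tx+y*ty+[0,0,z] for x,y in((x0,y0),(x1,y0),(x1,y1),(x0,y1))]; m=np.zeros_like(dk); cv2.fillConvexPoly(m,np.int32(np.round(proj(K,E,P))),255)
    return [(cv2.contourArea(c),c[:,0].mean(0).round().tolist()) for c in cv2.findContours(m&dk,0,2)[0] if cv2.contourArea(c)>8]
print("deck",count(.052,-.09,.09,-.11,.11)); print("sample",count(.01,-.11,.11,-.32,-.11)); rep((-.05,.235,.12))
E
```

```text
time_s: 17.17
ee_pos: [0.6339, -0.0999, 0.1277]
eef_rot: [[-0.941, -0.338, 0.006], [-0.338, 0.941, -0.0], [-0.006, -0.002, -1.0]]
ft_force: [1.1, -0.7, -1.6]
gripper_width: 0.023
gripper_force: 69.0
time_s: 17.83
ee_pos: [0.5335, 0.0168, 0.1235]
eef_rot: [[-0.941, -0.339, -0.001], [-0.339, 0.941, -0.0], [0.001, 0.0, -1.0]]
ft_force: [0.1, -0.6, -1.0]
gripper_width: 0.0234
gripper_force: 68.9
deck [(45.5, [312.0, 191.0])]
sample [(94.5, [284.0, 271.0]), (283.0, [310.0, 269.0]), (158.0, [267.0, 257.0])]
tray x,y of TCP mm [-22.9  18.2] z 0.1236 ang 19.69 F [ 0.9 -1.1 -1.4] w 0.0233
(-0.05, 0.235, 0.12) [0.181 1.445 0.023]
```

```bash
python3 -m creep '[[[0,0.1,0,0,-1],[-0.01,0.23,0,0,-1],[-0.01,0.37,0,0,-1],[-0.01,0.51,0,0,-1],[-0.02,0.65,0,0,-1],[-0.02,0.8,0,0,-1],[-0.02,0.95,0,0,-1],[-0.02,0.95,0,0,-1]]]' >/dev/null
python3 -m creep '[[[0,0.1,0,0,-1],[-0.01,0.23,0,0,-1],[-0.01,0.37,0,0,-1],[-0.01,0.51,0,0,-1],[-0.02,0.65,0,0,-1],[-0.02,0.8,0,0,-1],[-0.02,0.95,0,0,-1],[-0.02,0.95,0,0,-1]]]'
python3 - <<'E'
from tray import *
s=manip.get_state(); print(np.round((np.array([.425,.346,.0036])-s["ee_pos"])@np.array(s["eef_rot"])/.15,3))
im=cv2.cvtColor(imaging.grab_frame("scene"),4); b=imaging.grab_frame("top")[:,:,::-1]
cv2.imwrite("pics/st7.png",np.hstack([cv2.resize(im[150:350,190:390],(400,400),interpolation=3),cv2.copyMakeBorder(cv2.resize(b[110:250,200:380],(380,296),interpolation=3),0,104,0,0,0)]))
E
```

```text
time_s: 19.22
ee_pos: [0.4427, 0.2914, 0.1239]
eef_rot: [[-0.94, -0.342, -0.0], [-0.342, 0.94, 0.004], [-0.001, 0.004, -1.0]]
ft_force: [0.5, 0.4, -1.2]
gripper_width: 0.0233
gripper_force: 69.0
[-0.013  0.379  0.804]
```

View pics/st7.png

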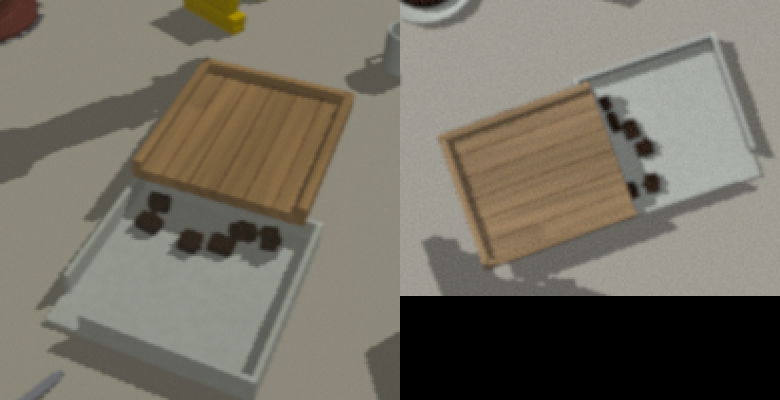

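All six chunks are in the sample tray (left half: 148–270, 200–242) and the deck is empty. I'll stand the wiper back on its original free spot.

```bash
python3 -m creep '[[[0,0.1,0,0.02,-1],[0,0.2,0,0.04,-1],[-0.01,0.3,0,0.069,-1],[-0.01,0.38,0.08,0.069,-1],[-0.01,0.38,0.2,0.069,-1],[-0.01,0.38,0.32,0.069,-1],[-0.01,0.38,0.42,0.069,-1],[-0.01,0.38,0.42,0.069,-1]]]' >/dev/null
python3 -m creep '[[[0,0,0.08,0,-1],[0,0,0.16,0,-1],[0,0,0.22,0,-1],[0,0,0.28,0,-1],[0,0,0.31,0,-1],[0,0,0.31,0,-1],[0,0,0.31,0,-1],[0,0,0.31,0,-1]]]'
```

```text
time_s: 20.65
ee_pos: [0.4263, 0.3407, 0.0152]
eef_rot: [[-0.972, -0.233, 0.001], [-0.233, 0.972, 0.001], [-0.001, 0.0, -1.0]]
ft_force: [0.2, 0.2, -1.8]
gripper_width: 0.0234
gripper_force: 69.1
```

```bash
python3 -m creep '[[[0,0,0.02,0,-1],[0,0,0.04,0,-1],[0,0,0.06,0,-1],[0,0,0.07,0,-1],[0,0,0.075,0,-1],[0,0,0.08,0,-1],[0,0,0.08,0,-1],[0,0,0.08,0,-1]]]'
```

```text
time_s: 21.32
ee_pos: [0.4256, 0.3403, 0.0036]
eef_rot: [[-0.972, -0.233, -0.0], [-0.233, 0.972, -0.0], [0.0, -0.0, -1.0]]
ft_force: [-2.0, -1.3, 6.4]
gripper_width: 0.0227
gripper_force: 70.1
```

```bash
python3 -m creep '[[[0,0,0,0,-0.3],[0,0,0,0,-0.2],[0,0,0,0,0],[0,0,0,0,0.3],[0,0,0,0,0.6],[0,0,0,0,1],[0,0,0,0,1],[0,0,0,0,1]]]' 20
python3 -m creep '[[[0,0,-0.05,0,1],[0,0,-0.12,0,1],[0,0,-0.25,0,1],[0,0,-0.4,0,1],[0,0,-0.6,0,1],[0,0,-0.8,0,1],[0,0,-1,0,1],[0,0,-1,0,1]]]'
python3 - <<'E'
from fit import *
K,E=cam("wrist"); im=imaging.grab_frame("wrist")[:,:,::-1].copy(); cv2.imwrite("pics/w8.png",im); print(fit(im,K,E,(225,90,325,250),[.427,.342,.238]))
b=cv2.cvtColor(imaging.grab_frame("scene"),4); a=cv2.imread("pics/st7.png"); s=cv2.imread("pics/scene0_raw.png")
d=(cv2.absdiff(b,s).max(2)>60).astype(np.uint8); d=cv2.morphologyEx(d,2,np.ones((3,3)))
print([cv2.boundingRect(c) for c in cv2.findContours(d,0,2)[0]])
st=manip.get_state(); print(st["ee_pos"],st["gripper_width"],st["ft_force"])
E
```

```text
time_s: 21.98
ee_pos: [0.4259, 0.3404, 0.0026]
eef_rot: [[-0.972, -0.233, -0.0], [-0.233, 0.972, -0.0], [0.0, -0.0, -1.0]]
ft_force: [-0.7, -0.3, -0.2]
gripper_width: 0.0853
gripper_force: 0.0
time_s: 22.65
ee_pos: [0.4294, 0.3435, 0.16]
eef_rot: [[-0.972, -0.233, 0.011], [-0.233, 0.972, 0.009], [-0.013, 0.007, -1.0]]
ft_force: [0.9, 1.0, -0.4]
gripper_width: 0.0853
gripper_force: 0.0
([np.float64(0.4286796479820387), np.float64(0.34220832328639406), np.float64(0.24515559761874142)], np.float64(380.875), np.uint64(4396), (255, 108, 35, 134))
[(293, 272, 13, 7), (278, 268, 13, 9), (322, 265, 7, 9), (306, 262, 12, 8), (257, 261, 12, 7), (270, 248, 4, 5), (266, 247, 3, 4), (320, 231, 14, 11), (296, 225, 12, 10), (277, 218, 12, 10), (340, 216, 9, 11), (315, 204, 12, 9), (292, 201, 10, 9), (345, 50, 27, 33), (320, 24, 14, 21), (337, 6, 10, 7), (216, 0, 7, 3)]
[0.42665066 0.34107191 0.15500201] 0.08544366151221414 [-0.42391266 -0.46221478 -0.04736754]
```

The wiper stands upright and matches the model silhouette. The scene differs from the start only at the chunks and the arm, and nothing is being touched.

```bash
python3 -m creep '[[[0,0,-0.1,0,1],[0,0,-0.2,0,1],[0,0,-0.2,0,1],[0,0,-0.2,0,1],[0,0,-0.2,0,1],[0,0,-0.2,0,1],[0,0,-0.2,0,1],[0,0,-0.2,0,1]]]'; python3 -c "
from bench import workorder; print(workorder.close_job())"
```

```text
time_s: 23.42
ee_pos: [0.4255, 0.3401, 0.1818]
eef_rot: [[-0.972, -0.233, -0.001], [-0.233, 0.972, -0.001], [0.002, -0.001, -1.0]]
ft_force: [-0.4, 0.1, 0.6]
gripper_width: 0.0852
gripper_force: 0.0
the job is handed in; nothing more can be done
None
```

All six chunks are in the sample tray, the wiper block is standing upright on the counter and released, and the job was handed in at about 23 s; the first grasp closed on top of the wiper's rail because the fingertips sit about 37 mm behind the reported TCP, and the second grasp held.

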